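Clamp a teat-cup shell in the nipple repair jig

ROBOT

A 6-joint arm with a two-finger parallel gripper is mounted at the origin on the work surface. World frame = base frame: x ahead of the robot, y to its left, z up, the work surface at z = 0. Lengths are in m, angles in rad, forces in N, time in s.
With the tool pointing down it reaches from about 0.25 to 0.8 m from the base axis. Payload 8.5 kg.
Tool frame: the origin (TCP) lies midway between the tips of the shut fingers; the grasp point (between the pads) lies 19 mm behind it; z points along the fingers, y is the line along which they close (so a half turn about z gives the same grasp; the last joint's range is limited). The gripper opens to 85 mm and grips with 20 to 120 N. Pads are 22 mm wide; open, the fingers measure 114 mm over their backs; the gripper's body (76 mm by 85 mm) begins 54 mm behind the grasp point. The pads swing forward as they close: fully open they stand 13 mm farther back than shut.
Start: joints at [-1.222, 0.238, -0.013, 1.319, 0, 1.571], TCP at [0.179, -0.493, 0.231] pointing down, gripper open.
Joint ranges: [-2.66, 2.66], [-1.03, 1.9], [-1.14, 1.46], [-1.82, 2.27], [-1.45, 1.34], [-3.14, 3.14]. Speed limits (rad/s): [2.22, 2.22, 2.79, 3.14, 3.14, 3.14].

INTERFACE

Orientations are given as a unit quaternion [x, y, z, w].
In Python, from bench import status, eyes, job gives the robot as it stands.
- The arm moves only by the shell command python3 -m handwheel 'ROWS' [FORCE]. ROWS is JSON, a list of rows, each a list of 7 numbers: the shift along the tool's x, y, z in mm, then the turn, a rotation vector about the tool's x, y, z in degrees, then the closure in counts, from 0 (fully open) to 255 (shut). A call has 1 to 10 rows; each row shifts and turns the commanded pose from where the row before left it, along the tool's axes as they then stand; what a row does not reach is not made up. A row lasts 1/8 s, in which the tool goes at most 62.5 mm and 10.7 degrees, less where a joint would pass 70% of its speed; a pose out of reach is approached as far as the arm can. A call is refused whole if a number of a shift passes 62.5 or a number of a turn 10.7, either way. A call with a gripper value outside its range is refused whole. The fingers move at their own pace and stop on an object; FORCE is the grip in N (left out, the last holds). Time passes only in rows, so rows that do not move let the fingers close. It gives the time, the measured TCP pose, the force, the opening and the grip force at its end, in the units of the state.
- status.read_state(): the state, without advancing time (a new reading comes with each control period).
- eyes.capture(name): name is "side" or "top" or "wrist"; returns the picture (480x640x3 uint8, red, green, blue); there is no depth.
- eyes.calibration(name): a dict with "vfov" (degrees; the focal length in pixels is half the picture's height over the tangent of half this angle, whatever the lens; pixels are square), "cx", "cy" (the principal point, pixels), "dist" ([k1, k2, p1, p2, k3] as OpenCV has them; the pictures are not rectified), "R" (3x3) and "t" (3): a world point X has camera coordinates R X + t. Camera axes: x right, y down, z forward; pixel columns grow to the right and rows downward; lengths in m; the calibration is good to about 2 mm. A picture is of the moment at which its call begins: read the wrist's pose just before it. calibration takes no time and is no camera call; for the wrist camera it gives the pose at the moment of the call.
- job.job_done(): hands the job in; it is judged then, once.
The state is a dict: "time": time; "qpos": joint angles; "joint_vel": joint speeds; "tau": joint torques, N m; "ee_pos": TCP position; "tcp_rot": TCP orientation; "contact_force": force on the tool from outside, world axes, zero at the start; "moment": the same for the moment, N m; "gripper_width": finger opening in m; "grasp_force": force on a finger pad.
Only numpy, scipy, OpenCV 4.12 (cv2) and the standard library are available. Lean on these libraries where they do the work, as an engineer would, in place of code of your own. Each camera call takes 0.05 s, during which the arm holds its last target. There are 200 camera calls.

TASK

Take the stainless teat-cup shell with the black collar out of the pigeonhole rack and lay it in the aluminium repair jig with its mouth end fully home against the steel stop plate between the white cheeks and its nipple pointing up; set it down, do not drop it. Run the blue tailstock up until its nose bears on the shell's tail, and lock it there by turning its wing knob clockwise until it is tight. Leave the other shells and the loose parts where they lie.

Things in the scene. Friction and masses are not known exactly. Their poses are not given: they have to be found in the camera images.
- shell_center (a point): Centre (half-way along, on the axis) of the shell to clamp: stainless teat-cup shell, 150 mm long, about 0.25 kg. Its +x points to the tail, -x to the mouth, z the way of the nipple (up at the start). Starts in a lane of the rack, lying on the counter; only the 48 to 60 mm at its mouth end stick out of the rack's front, towards the robot: hold it there to draw it out.
- shell: The same shell as a body (origin and axes as shell_center). Barrel 40 mm in diameter, smooth for 98 mm between two black octagonal collars 48 mm across flats (so it does not roll), the mouth collar 34 mm long, the tail collar 18 mm. Lying flat its axis is 24 mm up. The nipple, a 10 mm tube, leans tailwards on the barrel 30 to 45 mm tailwards of the centre, its end 35 mm above the axis.
- shell_mouth (a point): Centre of the shell's mouth end face, 75 mm from shell_center along the shell's -x.
- shell_tail (a point): Centre of the shell's tail end face, 75 mm from shell_center along the shell's +x.
- rack: Fixed grey laminate pigeonhole rack, 112 mm deep, 252 mm wide, 74 mm high, without a floor. Origin on the counter under the middle of its open front edge; its x points into it, away from the robot, y along its front. Three lanes 60 mm wide and 66 mm high, middles at y = -84, 0 and 84 mm, one shell in each; which is where varies.
- nest (a point): Where the mouth end belongs: on the steel stop plate's face, on the shell axis, 44 mm above the counter. x points from the stop plate along the jig towards the tailstock, z up. A shell fully home has its centre 75 mm from here along x, its own x the same way. Its mouth collar then stands between two white cheeks with no room for fingers, so the shell must be put down and taken again by the barrel.
- jig: Fixed aluminium base, 90 mm wide, its flat bed 20 mm above the counter. Origin on the counter under the stop plate's face, axes as nest: the base reaches from x = -30 to 340 mm, the stop plate to 78 mm height. White cheeks stand beside x = 0 to 50 mm, 54 mm apart inside (3 mm play each side of a collar), flaring out at their tops, 68 mm above the counter; beyond them the bed is open.
- nose (a point): Centre of the flat face of the tailstock's nose (a steel disc 36 mm across, on the shell axis); x, y, z as for nest. The tailstock is a blue block, 80 mm long, over the bed behind the nose, up to 73 mm above the counter.
- tailstock (a joint): Slide of the tailstock, m: 0 fully drawn back (nose 225 mm from the stop face), growing towards the stop plate, up to 0.10; 0.075 when the nose is on the tail of a shell that is fully home. Unclamped it slides with about 2 N.
- knob_grip (a point): Middle of the bar of the black wing knob on top of the tailstock, 91 mm above the counter, on the knob's upright axis, 68 mm behind the nose face along the nest's x. The bar is 64 mm long, 14 mm thick, 26 mm high; its length lies along this point's x axis. Below it there is only its 10 mm stem; nothing round it is higher than 73 mm.
- knob (a joint): Turn of the wing knob, rad, growing clockwise seen from above. At 0 its bar lies along the jig. Loose below about 0.6, then a brake pad presses on the bed ever harder; hard stop at 1.4; locked above 1.15. Starts loose, 0 to 0.2. Takes about 0.15 N m loose, up to 0.3 N m tight, and stays where it is left.
- clear_shell_center (a point): Bystander: centre of a clear shell with blue collars, same form and size, in another lane of the rack.
- white_shell_center (a point): Bystander: centre of a white plastic shell with blue collars, same form and size, in another lane of the rack.
- mouthpiece_center (a point): Bystander: centre of a black rubber mouthpiece, 64 mm across and 40 mm high, on the robot's side of the jig.
- plug_center (a point): Bystander: centre of a green drain plug, 58 mm across and 44 mm high, on the robot's side of the jig.
- cap_center (a point): Bystander: centre of a white pulsation chamber cap, 66 mm across and 30 mm high, beyond the jig.
- spacer_center (a point): Bystander: centre of a stainless spacer ring, 68 mm across and 12 mm high, beyond the jig.
- wrench: Bystander: a steel wrench 150 mm long, flat on the counter to the right of the rack; origin at its middle.
Not all that is in view belongs to the job. Several things look just like the shell: the one meant starts farthest to the robot's right.

How it is judged:
By the outcome, as a careful person would: the job done as asked, in the order asked, and still so for the second after the job is handed in, with the robot touching nothing.
It also fails if it takes over 61 s, if anything falls off the work surface, if the arm or the gripper's body presses on something with over 40 N, if the wrist force passes 120 N, or if a joint passes its speed limit or range.

## Working session

There is one attempt and no reset: what is moved stays moved. The work goes in short steps, Python scripts to look and compute and a shell command to move; the robot and the scene stay as the last step left them, time stands still between calls to the robot, and variables do not carry over. Pictures are saved under pics/ and viewed, at most 10 in all, crops included, and the job is handed in when it is done.

```bash
mkdir -p pics; ls; python3 - <<'E'
from bench import status, eyes
import cv2,json
print(status.read_state())
for n in ("top","side"):
    cv2.imwrite(f"pics/{n}0.png",eyes.capture(n)[:,:,::-1]); print(n,eyes.calibration(n))
E
```

```text
pics
{'time': 0.0, 'qpos': array([-1.22201405e+00,  2.38766965e-01, -1.43029853e-02,  1.31919597e+00,
        2.10973935e-05,  1.57078002e+00]), 'joint_vel': array([-6.94215495e-05, -7.44240848e-04, -3.05912902e-04, -3.14054672e-03,
        4.66745772e-04,  1.37010277e-03]), 'tau': array([-1.78090580e-03, -5.38783300e+01,  3.46439338e+01,  1.86325778e-02,
       -1.68566962e-04,  3.62753394e-05]), 'ee_pos': array([ 0.17927637, -0.49297379,  0.2306659 ]), 'tcp_rot': array([ 9.84830685e-01,  1.73516517e-01, -1.17098598e-04, -7.25481128e-04]), 'contact_force': array([-0.9819812 , -0.06833073, -0.08590065]), 'moment': array([-0.01006325,  0.02714415,  0.02665774]), 'grasp_force': 0.0, 'gripper_width': 0.08554635252266017}
top {'vfov': 54.41544797473213, 'cx': 311.5062895954097, 'cy': 235.8534697859483, 'dist': array([-0.03617203,  0.        ,  0.        ,  0.        ,  0.        ]), 'R': array([[ 0.00376159, -0.99995519, -0.00868726],
       [-0.99766017, -0.00315963, -0.06829502],
       [ 0.06826452,  0.00892383, -0.99762735]]), 't': array([-0.016762  ,  0.52871222,  0.98466138])}
side {'vfov': 45.72489265481573, 'cx': 312.4772368327581, 'cy': 245.4375850020375, 'dist': array([-0.11082387,  0.        ,  0.        ,  0.        ,  0.        ]), 'R': array([[-0.82082481, -0.57085345,  0.01931218],
       [-0.34312343,  0.46577959, -0.81566886],
       [ 0.45663216, -0.6761477 , -0.57819664]]), 't': array([0.43493165, 0.26699343, 1.07804429])}
```

View pics/top0.png

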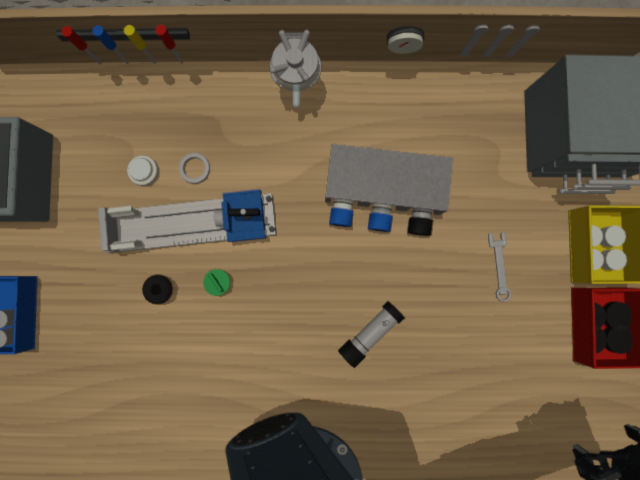

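View pics/side0.png

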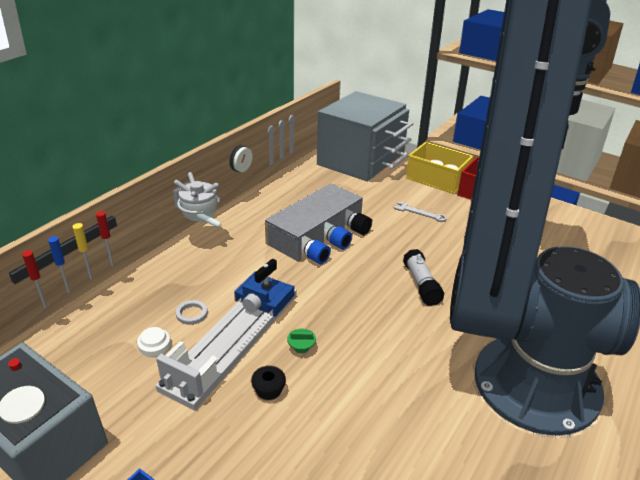

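Black collars: the shell in the rack's right-hand lane (421,222) and a loose one on the counter (371,335). Blue ones sit at (341,213) and (380,218). The one at (421,222) fits: it is in the rack, has a black collar and lies farthest right. An enlarged crop will confirm it.

```bash
cat > h.py <<'E'
import numpy as np,cv2
from bench import status,eyes
def K(c,h=480):
    f=h/2/np.tan(np.radians(c['vfov'])/2); return np.array([[f,0,c['cx']],[0,f,c['cy']],[0,0,1]])
def unproj(c,uv,z):
    "pixels -> world points on the plane of height z"
    p=cv2.undistortPoints(np.float64(uv).reshape(-1,1,2),K(c),np.array(c['dist'])).reshape(-1,2)
    d=np.c_[p,np.ones(len(p))]@c['R']; o=-c['R'].T@c['t']
    return o+d*((z-o[2])/d[:,2])[:,None]
def proj(c,X):
    return cv2.projectPoints(np.float64(X).reshape(-1,1,3),cv2.Rodrigues(c['R'])[0],c['t'],K(c),np.array(c['dist']))[0].reshape(-1,2)
E
python3 - <<'E'
import cv2,numpy as np
a=cv2.imread("pics/top0.png")
f=lambda x0,y0,w,h:cv2.resize(a[y0:y0+h,x0:x0+w],None,fx=4,fy=4,interpolation=cv2.INTER_CUBIC)
o=np.zeros((600,760,3),np.uint8); o[:320]=f(95,180,190,80); o[320:,:560]=f(320,175,140,70)
cv2.imwrite("pics/crop.png",o)
E
```

```text
(no output)
```

View pics/crop.png

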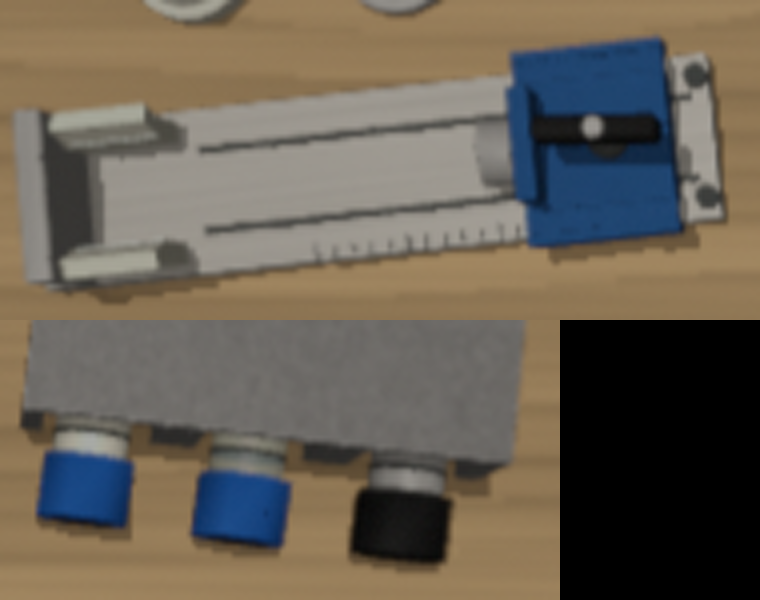

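The crop confirms it: the right lane's shell has a stainless barrel and a black collar (crop (400,525)), and its neighbours' collars are blue. The jig's stop plate is at the left end and the tailstock, drawn back, at the right.

```bash
python3 - <<'E'
from h import *
from scipy.optimize import least_squares
c=eyes.calibration("top")
def fit(P,uv,x0):
    P=np.array(P)/1000.; uv=np.array(uv)
    def W(q):
        C,S=np.cos(q[2]),np.sin(q[2]); return P@np.array([[C,S,0],[-S,C,0],[0,0,1]])+[q[0],q[1],0]
    r=least_squares(lambda q:(proj(c,W(q))-uv).ravel(),x0); print(np.round(r.x,4),np.degrees(r.x[2]).round(2),'res px',np.round(r.fun.reshape(-1,2),1).tolist())
    return r.x
J=lambda u,v:(95+u/4,180+v/4)
R=lambda u,v:(320+u/4,175+(v-320)/4)
fit([[340,45,20],[340,-45,20],[0,45,78],[0,-45,78],[293,0,104]],[J(708,55),J(724,215),J(40,110),J(52,280),J(593,126)],[.5,.4,-1.5])
fit([[0,126,74],[0,-126,74]],[R(22,410),R(510,465)],[.5,0,0])
print('collar/barrel top',unproj(c,[R(408,490)],.048), 'mouth bottom mid',unproj(c,[R(398,560)],.005),'mouth top',unproj(c,[R(400,548)],.048))
print('loose',unproj(c,[(371,335)],.024))
E
```

```text
[ 0.538   0.4052 -1.4583] -83.55 res px [[-0.8, -0.6], [-0.5, 0.7], [-1.0, -0.5], [-0.6, 0.6], [2.6, -0.1]]
[ 0.5897 -0.1679 -0.1097] -6.28 res px [[-0.5, -0.1], [0.5, 0.0]]
collar/barrel top [[ 0.5658767  -0.24589033  0.048     ]] mouth bottom mid [[ 0.53226241 -0.24979041  0.005     ]] mouth top [[ 0.53548181 -0.24132377  0.048     ]]
loose [[ 0.31939981 -0.14110748  0.024     ]]
```

```bash
cat >> h.py <<'E'
from scipy.spatial.transform import Rotation as Ro
def go(x,y,z,yaw):
    "shift in present tool axes (mm), then the turn (deg) to tool-down with tool x at yaw, about the present tool axes"
    s=status.read_state(); T=Ro.from_quat(s['tcp_rot']); p=np.array(s['ee_pos'])
    d=T.inv().apply(np.array([x,y,z])-p)*1000
    G=Ro.from_euler('z',yaw,degrees=True)*Ro.from_euler('x',180,degrees=True)
    print('t',round(s['time'],2),'pos',p.round(4),'yaw',np.degrees(np.arctan2(*T.as_matrix()[[1,0],0])).round(2),'q',np.round(s['qpos'],2),'F',np.round(s['contact_force'],1),'w',round(s['gripper_width'],4),'g',round(s['grasp_force'],1))
    print('shift before turn',d.round(1),'turn',(T.inv()*G).as_rotvec(True).round(2),'shift after turn',(G.inv().apply([x,y,z]-p)*1000).round(1))
E
python3 -m handwheel '[[0,0,0,0,0,10,0],[0,0,0,0,0,10,0]]' 60
python3 -c "
from h import *
go(.549,-.2455,.2,-6.3)"
```

```text
time: 0.35
ee_pos: [0.1793, -0.4931, 0.2309]
tcp_rot: [1.0, -0.003, -0.0, -0.0]
contact_force: [0.3, 0.5, 0.1]
gripper_width: 0.0854
grasp_force: 0.0
t 0.35 pos [ 0.1793 -0.4931  0.2309] yaw -0.34 q [-1.22  0.24 -0.01  1.32  0.    1.93] F [0.3 0.5 0.1] w 0.0854 g 0.0
shift before turn [ 368.2 -249.8   31. ] turn [-0.05  0.02  5.96] shift after turn [ 340.3 -286.7   30.9]
```

```bash
python3 -m handwheel '[[0,0,0,0,0,-10.2,0],[0,0,0,0,0,-10.2,0],[0,0,0,0,0,-10.2,0],[0,0,0,0,0,-10.2,0],[0,0,0,0,0,-10.2,0],[0,0,0,0,0,-10.2,0],[0,0,0,0,0,-10.2,0],[0,0,0,0,0,-10.2,0],[0,0,0,0,0,-10.2,0],[0,0,0,0,0,-10.2,0]]' >/dev/null
python3 -m handwheel '[[0,0,0,0,0,-10.2,0],[0,0,0,0,0,-10.2,0],[0,0,0,0,0,-10.2,0],[0,0,0,0,0,-10.2,0],[0,0,0,0,0,-10.2,0],[0,0,0,0,0,-10.2,0],[0,0,0,0,0,-10.2,0]]' >/dev/null
python3 -c "
from h import *
go(.50,-.2455,.2,173.7)"
```

```text
t 2.48 pos [ 0.1793 -0.4931  0.2309] yaw 173.72 q [-1.22  0.24 -0.01  1.32 -0.   -1.11] F [0.8 0.7 0.4] w 0.0852 g 0.0
shift before turn [-291.7  281.2   31. ] turn [ 0.05 -0.02  0.02] shift after turn [-291.6  281.3   30.9]
```

```bash
python3 -m handwheel '[[-36.5,35,4,0,0,0,50],[-36.5,35,4,0,0,0,50],[-36.5,35,4,0,0,0,50],[-36.5,35,4,0,0,0,50],[-36.5,35,4,0,0,0,50],[-36.5,35,4,0,0,0,50],[-36.5,35,4,0,0,0,50],[-36.5,35,4,0,0,0,50],[0,0,0,0,0,0,50]]'
python3 - <<'E'
from h import *
go(.549,-.2455,.2,173.7)
cv2.imwrite("pics/w1.png",eyes.capture("wrist")[:,:,::-1])
E
```

```text
time: 3.6
ee_pos: [0.5037, -0.2466, 0.1982]
tcp_rot: [0.056, 0.998, 0.001, -0.0]
contact_force: [-0.9, -0.5, 0.5]
gripper_width: 0.0688
grasp_force: 0.0
t 3.6 pos [ 0.5037 -0.2466  0.1982] yaw 173.61 q [-0.46  0.31  0.01  1.26  0.   -0.34] F [-0.9 -0.5  0.5] w 0.0688 g 0.0
shift before turn [-44.9   6.1  -1.8] turn [ 0.06 -0.06 -0.09] shift after turn [-44.9   6.   -1.8]
```

View pics/w1.png

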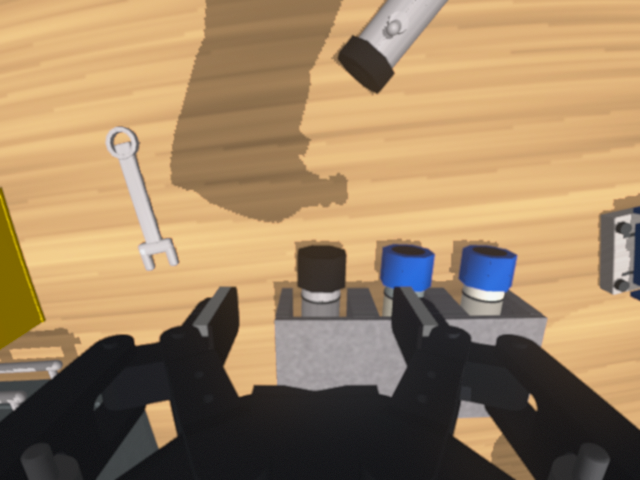

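The wrist view shows the black collar from (298,247) to (346,290), with its barrel border near (322,290). The blue neighbours are to the right, and the fingers point down either side at (235,310) and (400,310).

```bash
python3 - <<'E'
from h import *
c=eyes.calibration("wrist")
print(unproj(c,[(322,290)],.047),unproj(c,[(298,270),(346,270)],.034), unproj(c,[(298,282),(346,282)],.034),unproj(c,[(322,246)],.044))
print(unproj(c,[(277,318),(543,318)],.074),'rack front top')
a=unproj(c,[(277,318),(543,318)],.074);d=a[1]-a[0];print(np.degrees(np.arctan2(-d[0],d[1])),np.linalg.norm(d))
E
```

```text
[[ 0.56423123 -0.2489025   0.047     ]] [[ 0.54607819 -0.27043935  0.034     ]
 [ 0.55136552 -0.22350294  0.034     ]] [[ 0.55863757 -0.27202604  0.034     ]
 [ 0.56398651 -0.22459389  0.034     ]] [[ 0.52148012 -0.24428985  0.044     ]]
[[ 0.57506098 -0.29110479  0.074     ]
 [ 0.60480144 -0.04794864  0.074     ]] rack front top
-6.973221011719603 0.24496818292679737
```

```bash
python3 -c "
from h import *
go(.544,-.2465,.007,173.5)"
python3 -m handwheel '[[-20,2.3,0,0,0,0,50],[-20,2.3,30,0,0,0,50],[0,0,40,0,0,0,50],[0,0,40,0,0,0,50],[0,0,40,0,0,0,50],[0,0,25,0,0,0,50],[0,0,16,0,0,0,50],[0,0,0,0,0,0,50]]'
python3 -c "
from h import *
go(.544,-.2465,.007,173.5)"
```

```text
t 3.65 pos [ 0.5024 -0.2476  0.1985] yaw 173.55 q [-0.46  0.31  0.    1.27 -0.   -0.35] F [-0.2 -0.8 -1. ] w 0.0686 g 0.0
shift before turn [-41.5   5.7 191.4] turn [ 0.03 -0.09  0.05] shift after turn [-41.2   5.8 191.5]
time: 4.65
ee_pos: [0.541, -0.2492, 0.0076]
tcp_rot: [0.058, 0.998, 0.0, -0.001]
contact_force: [-0.1, 1.6, -0.2]
gripper_width: 0.069
grasp_force: 0.0
t 4.65 pos [ 0.541  -0.2492  0.0076] yaw 173.34 q [-0.43  0.51 -0.2   0.86 -0.   -0.32] F [-0.1  1.6 -0.2] w 0.069 g 0.0
shift before turn [-2.7  3.   0.6] turn [ 0.03 -0.1  -0.16] shift after turn [-2.7  3.   0.6]
```

Centre the hand, then close.

```bash
python3 -m handwheel '[[-2,3,0,0,0,0,50],[0,0,0,0,0,0,130],[0,0,0,0,0,0,180],[0,0,0,0,0,0,200],[0,0,0,0,0,0,200],[0,0,0,0,0,0,200]]' 80
python3 -c "
from h import *
go(.44,-.2346,.009,173.4)"
```

```text
time: 5.4
ee_pos: [0.5452, -0.2463, 0.0098]
tcp_rot: [0.058, 0.998, -0.0, 0.001]
contact_force: [-1.1, 1.3, 6.6]
gripper_width: 0.0464
grasp_force: 83.1
t 5.4 pos [ 0.5452 -0.2463  0.0098] yaw 173.41 q [-0.42  0.51 -0.2   0.86  0.   -0.31] F [-1.1  1.3  6.6] w 0.0464 g 83.1
shift before turn [105.9  -0.5   0.6] turn [-0.03  0.13  0.01] shift after turn [105.9  -0.5   0.8]
```

```bash
python3 -m handwheel '[[5,0,-1,0,0,0,200],[20,0,-0.5,0,0,0,200],[25,0,0,0,0,0,200],[25,0,0,0,0,0,200],[25,0,0,0,0,0,200],[12,0,0,0,0,0,200],[0,0,-30,0,0,0,200],[0,0,-50,0,0,0,200],[0,0,-50,0,0,0,200],[0,0,0,0,0,0,200]]'
python3 -c "
from h import *
go(.5,.35,.15,96.45)
cv2.imwrite('pics/s1.png',eyes.capture('side')[:,:,::-1])"
```

```text
time: 6.65
ee_pos: [0.4352, -0.2344, 0.1433]
tcp_rot: [0.058, 0.998, -0.001, 0.003]
contact_force: [0.1, -0.4, -3.3]
gripper_width: 0.0468
grasp_force: 83.3
t 6.65 pos [ 0.4352 -0.2344  0.1433] yaw 173.39 q [-0.49  0.23 -0.26  1.08 -0.   -0.38] F [ 0.1 -0.4 -3.3] w 0.0468 g 83.3
shift before turn [  2.9 587.9  -8.2] turn [ 0.12  0.4  76.94] shift after turn [573.4 130.   -6.7]
```

View pics/s1.png

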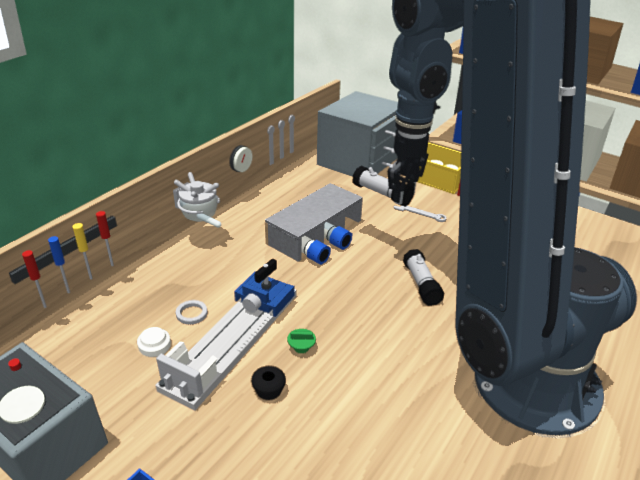

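The black-collared shell is held level, clear of the rack, at (385,185). The blue shells haven't moved. Next I turn it and carry it to the jig.

```bash
python3 -m handwheel '[[0,0,-2,0,0,9.6,200],[0,0,-2,0,0,9.6,200],[0,0,-2,0,0,9.6,200],[0,0,-2,0,0,9.6,200],[0,0,0,0,0,9.6,200],[0,0,0,0,0,9.6,200],[0,0,0,0,0,9.6,200],[0,0,0,0,0,9.7,200]]' >/dev/null
python3 -c "
from h import *
go(.5462,.3327,.151,96.45)"
```

```text
t 7.7 pos [ 0.4321 -0.2326  0.1457] yaw 96.17 q [-0.49  0.23 -0.25  1.09  0.    0.97] F [ 0.7 -0.7 -2.8] w 0.0465 g 83.3
shift before turn [549.8 174.1  -4.5] turn [-0.16 -0.13 -0.28] shift after turn [548.9 176.8  -5.3]
```

```bash
python3 -m handwheel '[[20,6.4,-0.5,0,0,-0.3,200],[50,16,-0.5,0,0,0,200],[50,16,-0.5,0,0,0,200],[50,16,-0.5,0,0,0,200],[50,16,-0.5,0,0,0,200],[50,16,-0.5,0,0,0,200],[50,16,-0.5,0,0,0,200],[50,16,-0.5,0,0,0,200],[50,16,-0.5,0,0,0,200],[50,16,-0.5,0,0,0,200]]' >/dev/null
python3 -m handwheel '[[50,16,0,0,0,0,200],[29,9.3,0,0,0,0,200],[0,0,0,0,0,0,200]]' >/dev/null
python3 - <<'E'
from h import *
go(.5462,.3327,.151,96.45)
c=eyes.calibration("wrist")
cv2.imwrite('pics/w2.png',eyes.capture('wrist')[:,:,::-1])
import pickle;pickle.dump(c,open('w2.pkl','wb'))
E
```

```text
t 9.32 pos [0.542  0.3345 0.1499] yaw 96.94 q [0.55 0.47 0.12 1.23 0.   2.  ] F [ 0.4 -0.  -3.5] w 0.0464 g 83.3
shift before turn [-2.3  3.9 -1.1] turn [-0.18  0.05  0.49] shift after turn [-2.3  4.  -1.1]
```

View pics/w2.png

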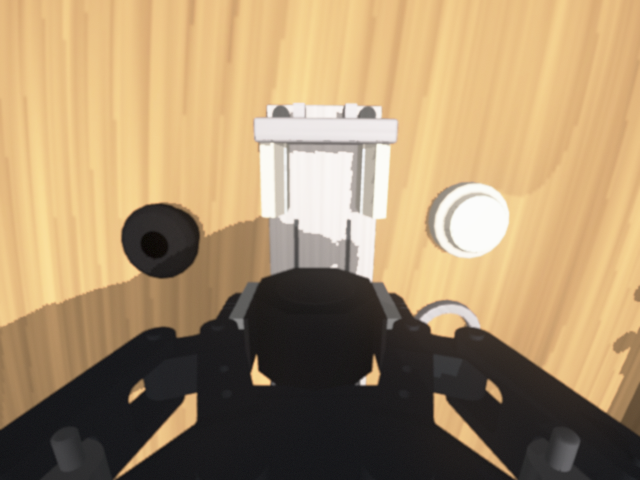

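The wrist view shows the stop plate's face edge from (254,141) to (397,140), the cheeks at (265,180) and (381,180), and the bed edges at (270,270) and (374,270). The shell's mouth is in the foreground, u 248–386. Refit the jig from this view.

```bash
python3 - <<'E'
from h import *
import pickle;c=pickle.load(open('w2.pkl','rb'))
p=unproj(c,[(254,141),(397,140)],.078);d=p[1]-p[0];print('plate',p.round(4),np.linalg.norm(d),np.degrees(np.arctan2(d[0],-d[1])),'mid',p.mean(0))
q=unproj(c,[(270,270),(374,270)],.02);print('bed edges',q.round(4),np.linalg.norm(q[1]-q[0]),q.mean(0))
r=unproj(c,[(261,217),(388,217)],.068);print('cheek ends',r.round(4),np.linalg.norm(r[1]-r[0]),r.mean(0))
m=q.mean(0)-p.mean(0);print('axis yaw',np.degrees(np.arctan2(m[1],m[0])))
m=r.mean(0)-p.mean(0);print('axis yaw',np.degrees(np.arctan2(m[1],m[0])),np.linalg.norm(m[:2]))
E
```

```text
plate [[0.4954 0.4011 0.078 ]
 [0.584  0.4126 0.078 ]] 0.08936926136618528 97.43887461518389 mid [0.53972165 0.4068407  0.078     ]
bed edges [[0.5071 0.2952 0.02  ]
 [0.5973 0.3063 0.02  ]] 0.0909396785145129 [0.55219079 0.30070652 0.02      ]
cheek ends [[0.5024 0.3513 0.068 ]
 [0.5894 0.362  0.068 ]] 0.08767672867844722 [0.54586488 0.35665132 0.068     ]
axis yaw -83.29933831570033
axis yaw -83.02164635400398 0.05056394755380557
```

```bash
python3 -c "
from h import *
go(.5479,.3338,.034,96.8)"
python3 -m handwheel '[[-1.4,5.8,0,0,0,0.15,200],[0,0,30,0,0,0,200],[0,0,40,0,0,0,200],[0,0,30,0,0,0,200],[0,0,16,0,0,0,200],[0,0,0,0,0,0,200]]'
python3 -c "
from h import *
go(.5479,.3338,.030,96.8)"
```

```text
t 9.38 pos [0.5418 0.333  0.1502] yaw 96.88 q [0.55 0.46 0.12 1.23 0.   2.  ] F [-0.3  0.1 -2.8] w 0.0466 g 83.3
shift before turn [  0.2   6.6 116.2] turn [-0.2   0.08  0.08] shift after turn [  0.    6.2 116.2]
time: 10.12
ee_pos: [0.5485, 0.331, 0.0361]
tcp_rot: [0.665, 0.747, -0.001, -0.0]
contact_force: [-1.0, -0.2, -2.2]
gripper_width: 0.0463
grasp_force: 83.2
t 10.12 pos [0.5485 0.331  0.0361] yaw 96.58 q [ 0.54  0.55 -0.04  0.98  0.    2.  ] F [-1.  -0.2 -2.2] w 0.0463 g 83.2
shift before turn [ 2.9 -0.2  6.1] turn [-0.09  0.04 -0.22] shift after turn [ 2.9 -0.2  6.1]
```

```bash
python3 -m handwheel '[[2,0,2,0,0,0,200],[0,0,2,0,0,0,200],[0,0,0,0,0,0,200]]'
python3 -m handwheel '[[0,0,1,0,0,0,200],[0,0,0.5,0,0,0,200],[0,0,0,0,0,0,200]]'
```

```text
time: 10.5
ee_pos: [0.5487, 0.3342, 0.0334]
tcp_rot: [0.665, 0.747, 0.0, 0.0]
contact_force: [-0.1, -0.7, -2.7]
gripper_width: 0.0465
grasp_force: 83.2
time: 10.88
ee_pos: [0.5484, 0.334, 0.0313]
tcp_rot: [0.665, 0.747, -0.0, -0.0]
contact_force: [0.2, -0.7, -2.9]
gripper_width: 0.0463
grasp_force: 83.2
```

```bash
python3 -m handwheel '[[0,0,1,0,0,0,200],[0,0,0,0,0,0,200]]'|grep -E "pos|contact"
python3 -m handwheel '[[0,0,1,0,0,0,200],[0,0,0,0,0,0,200]]'|grep -E "pos|contact"
```

```text
ee_pos: [0.5485, 0.334, 0.0303]
contact_force: [-0.1, 0.4, -2.9]
ee_pos: [0.5486, 0.334, 0.0298]
contact_force: [-1.5, 0.2, 3.9]
```

```bash
python3 -m handwheel '[[0,0,0,0,0,0,60],[0,0,0,0,0,0,50],[0,0,0,0,0,0,50],[-15,0,0,0,0,0,50],[-25,0,1,0,0,0,50],[-15,0,2,0,0,0,50],[0,0,0,0,0,0,50]]'
python3 -c "
from h import *
go(.5393+.1184*.128,.4063-.993*.128,.026,96.8)
cv2.imwrite('pics/t2.png',cv2.resize(eyes.capture('top')[170:270,85:285,::-1],None,fx=4,fy=4,interpolation=cv2.INTER_CUBIC))"
```

```text
time: 12.25
ee_pos: [0.555, 0.2774, 0.0263]
tcp_rot: [0.666, 0.746, -0.0, -0.0]
contact_force: [0.3, -0.4, 0.1]
gripper_width: 0.0688
grasp_force: 0.0
t 12.25 pos [0.555  0.2774 0.0263] yaw 96.49 q [ 0.46  0.53 -0.11  0.93  0.    1.92] F [ 0.3 -0.4  0.1] w 0.0688 g 0.0
shift before turn [ 1.9 -0.3  0.3] turn [-0.03  0.01 -0.31] shift after turn [ 1.9 -0.3  0.3]
```

View pics/t2.png

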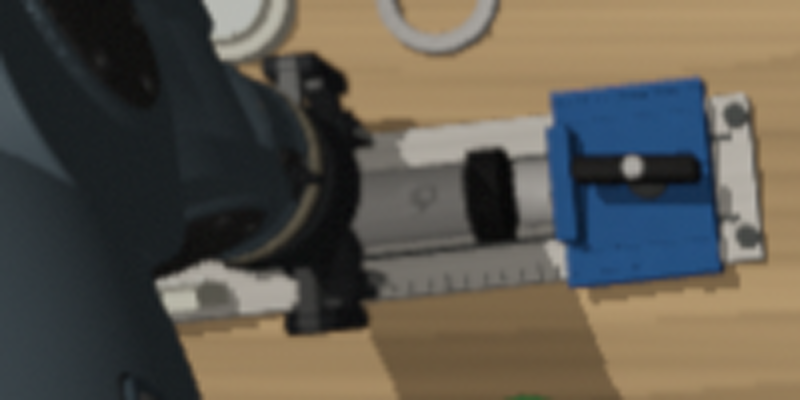

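The shell lies on the bed, nipple up (425,195), its tail collar (490,195) just short of the nose. Grip the barrel.

```bash
python3 -m handwheel '[[0,0,0,0,0,-0.3,50],[0,0,0,0,0,0,130],[0,0,0,0,0,0,200],[0,0,0,0,0,0,220],[0,0,0,0,0,0,220],[0,0,-1,0,0,0,220],[10,0,0,0,0,0,220],[10,0,0,0,0,0,220],[10,0,0,0,0,0,220],[0,0,0,0,0,0,220]]' 40
python3 -c "
from h import *
go(.5393+.1184*.0707,.4063-.993*.0707,.026,96.8)"
```

```text
time: 13.55
ee_pos: [0.551, 0.3102, 0.0272]
tcp_rot: [0.663, 0.749, 0.0, -0.0]
contact_force: [-0.6, 0.4, -2.9]
gripper_width: 0.0388
grasp_force: 40.5
t 13.55 pos [0.551  0.3102 0.0272] yaw 97.01 q [ 0.51  0.54 -0.08  0.94  0.    1.96] F [-0.6  0.4 -2.9] w 0.0388 g 40.5
shift before turn [26.1 -0.1  1.2] turn [-0.   -0.01  0.21] shift after turn [26.1 -0.2  1.2]
```

```bash
python3 -m handwheel '[[8,0,0,0,0,0,220],[8,0,0,0,0,0,220],[0,0,0,0,0,0,220]]'|grep -E "pos|contact"
python3 -m handwheel '[[4,0,0,0,0,0,220],[0,0,0,0,0,0,220]]'|grep -E "pos|contact"
python3 -m handwheel '[[3,0,0,0,0,0,220],[0,0,0,0,0,0,220]]'|grep -E "pos|contact"
```

```text
ee_pos: [0.5492, 0.3257, 0.0274]
contact_force: [-0.1, -0.5, -3.3]
ee_pos: [0.5488, 0.3291, 0.0274]
contact_force: [0.3, -0.1, -2.4]
ee_pos: [0.5485, 0.3321, 0.0274]
contact_force: [0.4, -0.5, -2.7]
```

```bash
python3 -m handwheel '[[2,0,0,0,0,0,220],[0,0,0,0,0,0,220]]'|grep -E "pos|contact"; python3 -c "
from h import *
go(.5393+.1184*.0707,.4063-.993*.0707,.026,96.8)"
```

```text
ee_pos: [0.5482, 0.334, 0.0273]
contact_force: [0.6, 0.7, -2.9]
t 14.68 pos [0.5482 0.334  0.0273] yaw 96.94 q [ 0.55  0.56 -0.05  0.96  0.    2.  ] F [ 0.6  0.7 -2.9] w 0.0389 g 40.5
shift before turn [ 2.1 -0.3  1.3] turn [-0.   -0.01  0.14] shift after turn [ 2.1 -0.3  1.3]
```

```bash
for i in 1 2; do python3 -m handwheel '[[1,0,0.4,0,0,0,220],[0,0,0,0,0,0,220]]'|grep -E "pos|contact"; done
```

```text
ee_pos: [0.5481, 0.3349, 0.0269]
contact_force: [0.1, -0.0, -3.1]
ee_pos: [0.548, 0.3359, 0.0266]
contact_force: [-0.4, 0.2, -1.6]
```

```bash
python3 -m handwheel '[[1,0,0.4,0,0,0,220],[0,0,0,0,0,0,220]]'|grep -E "pos|contact"
```

```text
ee_pos: [0.5481, 0.3367, 0.0265]
contact_force: [-0.1, -3.6, 3.3]
```

```bash
python3 -m handwheel '[[1,0,0,0,0,0,220],[0,0,0,0,0,0,220]]'|grep -E "pos|contact"
```

```text
ee_pos: [0.548, 0.3379, 0.0265]
contact_force: [-0.5, -3.3, 5.4]
```

```bash
for i in 1 2; do python3 -m handwheel '[[1,0,-0.1,0,0,0,220],[0,0,0,0,0,0,220]]'|grep -E "pos|contact"; done
```

```text
ee_pos: [0.5478, 0.3389, 0.0265]
contact_force: [0.5, -4.3, 6.0]
ee_pos: [0.5477, 0.34, 0.0265]
contact_force: [-0.1, -4.0, 5.5]
```

```bash
for i in 1 2; do python3 -m handwheel '[[1,0,-0.2,0,0,0,220],[0,0,0,0,0,0,220]]'|grep -E "pos|contact"; done; python3 -c "
from h import *
cv2.imwrite('pics/w3.png',eyes.capture('wrist')[:,:,::-1])"
```

```text
ee_pos: [0.5474, 0.3409, 0.0265]
contact_force: [0.7, -3.9, 3.6]
ee_pos: [0.5474, 0.341, 0.0265]
contact_force: [2.4, -7.1, 3.4]
```

View pics/w3.png

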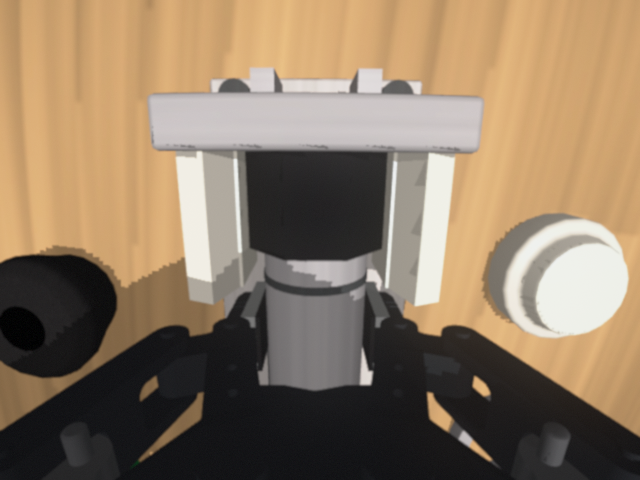

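The collar (247–387, 152–258) stands between the cheeks and reaches the stop plate's edge at v≈152. The TCP no longer advances and the force is rising. One more firm push, then release.

```bash
python3 -m handwheel '[[1.5,0,0,0,0,0,220],[0,0,0,0,0,0,220]]'|grep -E "pos|contact"
```

```text
ee_pos: [0.5473, 0.341, 0.0265]
contact_force: [2.3, -14.2, 5.6]
```

```bash
python3 -m handwheel '[[-1.2,0,0,0,0,0,220],[0,0,0,0,0,0,110],[0,0,0,0,0,0,80],[0,0,0,0,0,0,50],[0,0,-20,0,0,0,50],[0,0,-50,0,0,0,50],[0,0,-50,0,0,0,50],[0,0,0,0,0,0,50]]'
python3 -c "
from h import *
k=.293
go(.5393+.1184*k,.4063-.993*k,.08,-83.2)
cv2.imwrite('pics/t3.png',cv2.resize(eyes.capture('top')[170:270,85:285,::-1],None,fx=4,fy=4,interpolation=cv2.INTER_CUBIC))"
```

```text
time: 17.98
ee_pos: [0.5491, 0.3437, 0.1512]
tcp_rot: [0.663, 0.749, 0.004, 0.001]
contact_force: [1.0, 0.0, -1.7]
gripper_width: 0.0686
grasp_force: 0.0
t 17.98 pos [0.5491 0.3437 0.1512] yaw 96.95 q [0.56 0.48 0.14 1.23 0.   2.01] F [ 1.   0.  -1.7] w 0.0686 g 0.0
shift before turn [-230.    -3.4   70.4] turn [   0.33    0.61 -179.84] shift after turn [229.7   2.3  71.2]
```

```bash
python3 -m handwheel '[[-25,0,0,0,0,-10.6,50],[0,0,0,0,0,-10.6,50],[0,0,0,0,0,-10.6,50],[0,0,0,0,0,-10.6,50],[0,0,0,0,0,-10.6,50],[0,0,0,0,0,-10.6,50],[0,0,0,0,0,-10.6,50],[0,0,0,0,0,-10.6,50],[0,0,0,0,0,-10.6,50],[0,0,0,0,0,-10.6,50]]' >/dev/null
python3 -m handwheel '[[0,0,0,0,0,-10.6,50],[0,0,0,0,0,-10.6,50],[0,0,0,0,0,-10.6,50],[0,0,0,0,0,-10.6,50],[0,0,0,0,0,-10.6,50],[0,0,0,0,0,-10.6,50],[0,0,0,0,0,-10.2,50]]' >/dev/null
python3 - <<'E'
from h import *
c=eyes.calibration("top")
J=lambda u,v:(95+u/4,180+v/4)
P=unproj(c,[J(593,126),J(532,130),J(658,128)],.104); print('knob mid, ends',P.round(4),'yaw',np.degrees(np.arctan2(*(P[2]-P[1])[[1,0]])))
print('jig coords',((P-[.5393,.4063,0])@np.array([[.1184,-.993,0],[.993,.1184,0],[0,0,1]]).T).round(4))
go(.5393+.1184*.2,.4063-.993*.2,.19,-83.2)
E
```

```text
knob mid, ends [[0.5707 0.1193 0.104 ]
 [0.5686 0.1494 0.104 ]
 [0.5697 0.0871 0.104 ]] yaw -88.96216519538355
jig coords [[ 0.2887 -0.0029  0.104 ]
 [ 0.2585 -0.0013  0.104 ]
 [ 0.3206 -0.0076  0.104 ]]
t 20.15 pos [0.5494 0.3171 0.1449] yaw -82.91 q [ 0.52  0.46  0.1   1.21  0.   -1.17] F [ 0.5  0.7 -0.7] w 0.0686 g 0.0
shift before turn [ 1.102e+02  1.000e-01 -4.510e+01] turn [ 0.15 -0.05  0.29] shift after turn [110.2  -0.6 -45.1]
```

```bash
python3 -m handwheel '[[28,0,-12,0,0,0,50],[28,0,-12,0,0,0,50],[28,0,-12,0,0,0,50],[26,0,-9,0,0,0,50],[0,0,0,0,0,5.5,50],[0,0,0,0,0,0,50]]' >/dev/null
python3 - <<'E'
from h import *
go(.5393+.1184*.29,.4063-.993*.29,.078,-88.9)
import pickle;pickle.dump(eyes.calibration("wrist"),open('w4.pkl','wb'))
cv2.imwrite('pics/w4.png',eyes.capture('wrist')[:,:,::-1])
E
```

```text
t 20.9 pos [0.5626 0.2077 0.1904] yaw -88.76 q [ 0.35  0.38  0.09  1.28  0.   -1.24] F [ 0.4  0.7 -0.7] w 0.0688 g 0.0
shift before turn [ 89.5  -9.3 112.4] turn [ 0.12 -0.02  0.14] shift after turn [ 89.6  -9.3 112.4]
```

View pics/w4.png

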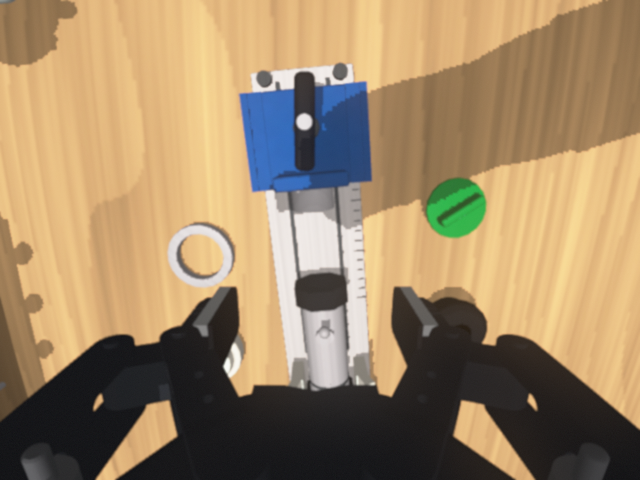

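The shell lies home with its nipple up at (325,330). The knob bar runs from (305,73) to (304,168), its stud is at (304,121), and the bar is upright in the image, so it is aligned with the tool.

```bash
python3 - <<'E'
from h import *
import pickle;c=pickle.load(open('w4.pkl','rb'))
P=unproj(c,[(304.5,73),(304.5,168)],.104);m=P.mean(0);print(P.round(4),m,'len',np.linalg.norm(P[1]-P[0]),'yaw',np.degrees(np.arctan2(*(P[0]-P[1])[[1,0]])))
d=m-[.5393,.4063,0];print('jig',d@[.1184,-.993,0],d@[.993,.1184,0])
T=unproj(c,[(323,278)],.044);d=T[0]-[.5393,.4063,0];print('tail approx jig x',d@[.1184,-.993,0])
go(m[0],m[1],.078,-89)
E
```

```text
[[0.5718 0.0907 0.104 ]
 [0.5709 0.1506 0.104 ]] [0.57135621 0.12064659 0.104     ] len 0.059951055595279454 yaw -89.09475076279132
jig 0.28744928883957516 -0.001989545863101988
tail approx jig x 0.15379341229377524
t 20.95 pos [0.5626 0.208  0.1905] yaw -88.66 q [ 0.35  0.38  0.09  1.28  0.   -1.24] F [-0.2  0.1 -0.3] w 0.0686 g 0.0
shift before turn [ 87.5  -6.9 112.5] turn [ 0.11 -0.02  0.34] shift after turn [ 87.5  -7.2 112.5]
```

```bash
python3 -m handwheel '[[30,-2.4,0,0,0,0.3,50],[30,-2.4,20,0,0,0,50],[29,-2.4,30,0,0,0,50],[0,0,30,0,0,0,50],[0,0,20,0,0,0,50],[0,0,10,0,0,0,50],[0,0,0,0,0,0,50]]' |grep contact
python3 -c "
from h import *
go(.5721,.1190,.0795,-89)"
```

```text
contact_force: [-0.6, 0.5, 0.7]
t 21.82 pos [0.5714 0.1195 0.081 ] yaw -88.98 q [ 0.21  0.42 -0.14  1.01  0.   -1.38] F [-0.6  0.5  0.7] w 0.0685 g 0.0
shift before turn [ 0.5 -0.7  1.5] turn [ 0.09 -0.01  0.02] shift after turn [ 0.5 -0.7  1.5]
```

```bash
python3 -m handwheel '[[0.5,-0.7,0.5,0,0,0,50],[0,0,0,0,0,0,130],[0,0,0,0,0,0,210],[0,0,0,0,0,0,240],[0,0,0,0,0,0,240],[0,0,0,0,0,0,240],[0,0,0,0,0,0,240]]' 50
python3 -c "
from h import *
s=.07
go(.5721-.1184*s,.1190+.993*s,.0795,-89)"
```

```text
time: 22.7
ee_pos: [0.5717, 0.1188, 0.0817]
tcp_rot: [0.713, -0.701, -0.001, 0.0]
contact_force: [-4.4, 0.0, 7.3]
gripper_width: 0.0127
grasp_force: 49.5
t 22.7 pos [0.5717 0.1188 0.0817] yaw -89.05 q [ 0.2   0.42 -0.14  1.01  0.   -1.38] F [-4.4  0.   7.3] w 0.0127 g 49.5
shift before turn [-69.9   6.7   2.2] turn [ 0.07  0.01 -0.05] shift after turn [-69.9   6.7   2.2]
```

```bash
python3 -m handwheel '[[-4,0.4,-1,0,0,0,240],[-10,1,0,0,0,0,240],[-12,1.2,0,0,0,0,240],[-12,1.2,0,0,0,0,240],[-12,1.2,0,0,0,0,240],[-8,0.8,0,0,0,0,240],[-2,0.2,0,0,0,0,240],[0,0,0,0,0,0,240]]'
python3 -c "
from h import *
s=.075
go(.5721-.1184*s,.1190+.993*s,.0805,-89)"
```

```text
time: 23.7
ee_pos: [0.5649, 0.1793, 0.0818]
tcp_rot: [0.713, -0.701, -0.001, 0.0]
contact_force: [-5.6, 1.0, -4.2]
gripper_width: 0.0131
grasp_force: 49.3
t 23.7 pos [0.5649 0.1793 0.0818] yaw -89.02 q [ 0.31  0.44 -0.11  1.02  0.   -1.28] F [-5.6  1.  -4.2] w 0.0131 g 49.3
shift before turn [-14.2   1.4   1.3] turn [ 0.09  0.05 -0.02] shift after turn [-14.2   1.4   1.3]
```

```bash
python3 -m handwheel '[[-6,1.4,0.4,0,0,0,240],[-3,0.3,0,0,0,0,240],[0,0,0,0,0,0,240]]'|grep -E "pos|contact"; for i in 1 2; do python3 -m handwheel '[[-1.5,0.15,0,0,0,0,240],[0,0,0,0,0,0,240]]'|grep -E "pos|contact";done
```

```text
ee_pos: [0.5639, 0.1874, 0.0818]
contact_force: [-3.1, -5.2, -4.3]
ee_pos: [0.5639, 0.1875, 0.0818]
contact_force: [-1.2, -11.2, -2.1]
ee_pos: [0.5639, 0.1877, 0.0818]
contact_force: [-1.0, -17.2, -1.6]
```

The nose has met the tail: there is no further travel and the force is rising. Now turn the knob clockwise.

```bash
python3 -m handwheel '[[0,0,0,0,0,8,240],[0,0,0,0,0,8,240],[0,0,0,0,0,8,240],[0,0,0,0,0,8,240],[0,0,0,0,0,0,240]]' 80
python3 -c "
from h import *
go(.5639,.1877,.0818,-158)
print(status.read_state()['moment'])"
```

```text
time: 25.2
ee_pos: [0.5623, 0.188, 0.0819]
tcp_rot: [-0.49, 0.872, -0.002, -0.002]
contact_force: [-6.2, -14.6, 2.8]
gripper_width: 0.0122
grasp_force: 81.3
t 25.2 pos [0.5623 0.188  0.0819] yaw -121.29 q [ 0.32  0.44 -0.11  1.02 -0.   -0.7 ] F [ -6.2 -14.6   2.8] w 0.0122 g 81.3
shift before turn [-0.5 -1.5  0.1] turn [-0.14 -0.26 36.71] shift after turn [-1.4 -0.9  0.1]
[-2.84316331  1.28800224 -0.19913931]
```

```bash
python3 -m handwheel '[[0,0,0,0,0,8,240],[0,0,0,0,0,8,240],[0,0,0,0,0,8,240],[0,0,0,0,0,8,240],[0,0,0,0,0,4,240],[0,0,0,0,0,0,240]]'
python3 -c "
from h import *
go(.5639,.1877,.0818,-160)
print(status.read_state()['moment'])"
```

```text
time: 25.95
ee_pos: [0.5612, 0.1894, 0.0819]
tcp_rot: [-0.198, 0.98, -0.001, -0.002]
contact_force: [-12.5, -7.5, 6.3]
gripper_width: 0.0122
grasp_force: 81.8
t 25.95 pos [0.5612 0.1894 0.0819] yaw -157.15 q [ 0.33  0.44 -0.11  1.03 -0.   -0.07] F [-12.5  -7.5   6.3] w 0.0122 g 81.8
shift before turn [-1.9 -2.6  0.1] turn [-0.04 -0.25  2.85] shift after turn [-2.  -2.5  0.1]
[-1.64454023  2.38166046 -0.13284966]
```

```bash
python3 -m handwheel '[[0,0,0,0,0,2.5,240],[0,0,0,0,0,0,240],[0,0,0,0,0,0,100],[0,0,0,0,0,0,50],[0,0,0,0,0,0,50],[0,0,-20,0,0,0,50],[0,0,-50,0,0,0,50],[0,0,-50,0,0,0,50],[0,-50,-10,0,0,0,50],[0,-50,0,0,0,0,50]]'
python3 -m handwheel '[[0,-50,0,0,0,0,50],[0,-50,0,0,0,0,50],[0,0,0,0,0,0,50]]' | grep pos
python3 - <<'E'
from h import *
go(.5,0,.2,-160)
o=np.vstack([cv2.resize(eyes.capture('top')[175:255,95:285,::-1],None,fx=4,fy=3.75,interpolation=cv2.INTER_CUBIC),cv2.resize(eyes.capture('side')[250:400,150:340,::-1],(760,300),interpolation=cv2.INTER_CUBIC)])
cv2.imwrite('pics/f.png',o)
E
```

```text
time: 27.2
ee_pos: [0.5998, 0.0967, 0.2137]
tcp_rot: [-0.178, 0.984, 0.0, 0.002]
contact_force: [0.8, -0.7, -0.9]
gripper_width: 0.0684
grasp_force: 0.0
ee_pos: [0.6345, 0.0, 0.2115]
t 27.57 pos [0.6345 0.     0.2115] yaw -159.79 q [ 0.    0.44  0.23  1.36 -0.   -0.35] F [-0.9  1.8 -0.1] w 0.0685 g 0.0
shift before turn [126.2  46.4  11.4] turn [-0.03  0.03  0.21] shift after turn [126.4  46.   11.5]
```

View pics/f.png

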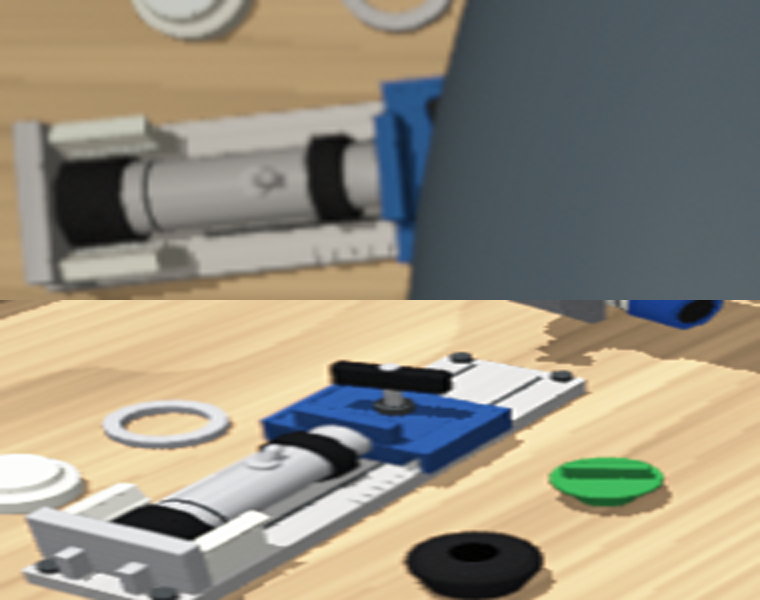

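The shell is between the cheeks, nipple up at (268,180), with the nose on its tail collar. The knob bar is turned across the jig. I'll check numerically that the mouth is home.

```bash
python3 - <<'E'
from h import *
c=eyes.calibration("top")
ex=np.array([.1184,-.993,0]);o=np.array([.5393,.4063,0])
for n,x,z in[('plate top',0,.078),('mouth top',0,.068),('collar end',.034,.068),('tail collar start',.132,.068),('tail',.150,.068)]:
    u=proj(c,[o+ex*x+[0,0,z]])[0]; print(n,((u[0]-95)*4).round(1),((u[1]-175)*3.75).round(1))
a=eyes.capture('top');g=a[215:231,:,:].mean(2)
print([int(v) for v in a[223:228,103:135].mean((0,2))]); print([int(v) for v in a[217:222,165:195].mean((0,2))])
E
```

```text
plate top 40.7 199.0
mouth top 49.4 200.5
collar end 114.0 193.4
tail collar start 301.2 172.7
tail 335.8 168.9
[165, 165, 148, 106, 68, 46, 28, 25, 24, 25, 24, 25, 25, 25, 25, 25, 24, 25, 24, 23, 24, 36, 99, 152, 159, 160, 157, 123, 92, 152, 160, 161]
[149, 153, 156, 157, 155, 140, 95, 40, 26, 26, 27, 26, 26, 25, 25, 64, 135, 159, 161, 161, 162, 163, 163, 155, 125, 93, 87, 88, 87, 67]
```

```bash
python3 - <<'E'
from h import *
c=eyes.calibration("side")
P=unproj(c,[(150+333/4,250+370/2),(150+449/4,250+378/2)],.100);d=P[1]-P[0]
print(np.linalg.norm(d),np.degrees(np.arctan2(d[1],d[0])))
E
```

```text
0.0451400268758965 -153.073644333199
```

```bash
python3 - <<'E'
from h import *
c=eyes.calibration("side")
P=unproj(c,[(150+333/4,250+73/2),(150+450/4,250+80/2)],.095);d=P[1]-P[0]
print(np.linalg.norm(d),np.degrees(np.arctan2(d[1],d[0])))
E
```

```text
0.06090702541900501 -154.16018584048652
```

```bash
python3 -c "
from bench import job
print(job.job_done())"
```

```text
the job is handed in; nothing more can be done
None
```

The black-collared shell lies in the jig, nipple up and home against the stop plate; the tailstock nose bears on its tail, the knob is turned about 1.25–1.3 rad clockwise (locked above 1.15), and the job was handed in at about 28 s.

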